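# Put the solvent bottle back in its bay and drop the gate latch home

### The arm

A 6-joint arm with a two-finger parallel gripper is mounted at the origin on a cart in front of the work surface, level with it; the furniture and walls round the work are solid. World frame = base frame: x ahead of the robot, y to its left, z up, the work surface at z = 0. Lengths are in m, angles in rad, forces in N, time in s.
With the tool pointing down it reaches from about 0.2 to 0.875 m from the base axis. Payload 3.4 kg.
Tool frame: the origin (TCP) lies midway between the tips of the shut fingers; the grasp point (between the pads) lies manip.grip_point_offset behind it (manip.grip_point_offset is the distance from the TCP to the grasp point, in m); z points along the fingers, y is the line along which they close (so a half turn about z gives the same grasp; the last joint's range is limited). The gripper opens to 94 mm and grips with 3 to 60 N. Pads are 16 mm wide; open, the fingers measure 119 mm over their backs; the gripper's body (75 mm by 177 mm) begins 78 mm behind the grasp point.
Start: joints at [-1.279, 0.276, 1.505, -0, 1.361, -0.121], TCP at [0.231, -0.527, 0.205] pointing down, gripper open.
Joint ranges: [-2.89, 2.89], [-0.75, 2.08], [0.22, 2.7], [-1.18, 4.32], [0.11, 2.71], [-2.7, 2.7]. Speed limits (rad/s): [2.57, 2.57, 3.14, 3.14, 3.14, 3.14].

### API

Orientations are given as a rotation vector (axis times angle).
In Python, from rig import manip, snapshot gives the robot as it stands. The module is installed in compiled form; this text tells all that it offers.
- The arm moves only by the shell command python3 -m handwheel 'ROWS' [OPENING] [FORCE]. ROWS is JSON, one flat list of numbers, 6 for each row, row after row: the shift along the tool's x, y, z in units of 0.15 m (1.0 is 0.15 m), then the turn, a rotation vector about the tool's x, y, z in units of 90 degrees (1.0 is 90 degrees). In form: [tx, ty, tz, rx, ry, rz, tx, ty, tz, rx, ry, rz, ...]. A call has 1 to 8 rows; each row is the pose to reach, as a shift and turn from the pose commanded when the call began, along the tool's axes at that moment; what a row does not reach only later rows make up. A row lasts 1/10 s, in which the tool goes at most 50 mm and 8.59 degrees, less where a joint would pass 70% of its speed; a pose out of reach is approached as far as the arm can. A call with a number of a shift or a turn outside -1 to 1 is refused whole. A call with a gripper value outside its range is refused whole. OPENING is the closure, from -1 (fully open) to 1 (shut), set as the call begins (- or left out, the last holds). The fingers move at their own pace and stop on an object; FORCE is the grip in N (left out, the last holds). Time passes only in rows, so rows that repeat a pose let the fingers close. It gives the time, the measured TCP pose, the force, the opening and the grip force at its end, in the units of the state.
- manip.get_state(): the state, without advancing time (a new reading comes with each control period).
- snapshot(name): name is "scene" or "top"; returns a dict with "pixels" (480x640x3 uint8, red, green, blue), "mtx" (3x3 intrinsics, pixels), "camera_from_world" (4x4, takes a point from world to camera coordinates). Camera axes: x right, y down, z forward; pixel columns grow to the right and rows downward; lengths in m; the calibration is good to about 2 mm. A picture is of the moment at which its call begins. There is no depth.
- manip.hand_in(): hands the job in; it is judged then, once.
The state is a dict: "t": time; "qpos": joint angles; "dq": joint speeds; "joint_torque": joint torques, N m; "eef_pos": TCP position; "ee_rot": TCP orientation; "contact_force": force on the tool from outside, world axes, zero at the start; "ft_torque": the same for the moment, N m; "finger_gap": opening from 0.0 (shut) to 1.0 (fully open); "grip_force": force on a finger pad.
Only numpy, scipy, OpenCV 4.12 (cv2) and the standard library are available. Lean on these libraries where they do the work, as an engineer would, in place of code of your own. Each camera call takes 0.05 s, during which the arm holds its last target. There are 200 camera calls.

### The job

Put the white screw-cap bottle away: stand it upright in the empty place of the bottle bay, beside the amber bottle, setting it down gently, and close the bay. To close it, swing its gate in against the sprung buffer with the drop bar lifted over the catch's striker lug, and let the bar drop between lug and back wall so that it holds the gate shut by itself. Where exactly the catch is clamped in its slots is not known, so feel for it with light pressure and do not force the bar; leave the other things undisturbed.

Things in the scene. Friction and masses are not known exactly. Their poses are not given: they have to be found in the camera images.
- bay: Bottle bay fixed to the bench: grey tray 194 x 134 mm with 12 mm lips, rod rails 90 mm high at the back (-y) and both ends, open top. Origin: centre of its underside; x runs along the gate (latch post at -x, hinge post at +x), +y points out through the gate. The recess holds two bottles side by side: x -80 to +76, y -56 to +22 mm, floor 4 mm up. All bay coordinates below are in this frame.
- empty_place (a point): Middle of the empty place, on the tray's floor, bay (-41, -17, 4) mm; the origin of the white bottle belongs here. The amber bottle stands 78 mm away towards +x.
- gate_hinge (a point): Point on the gate's vertical hinge axis, level with the drop bar's middle: bay (80, 60, 107) mm. From here the gate reaches towards the bay's -x when shut.
- gate (a joint): Gate angle in rad: 0 = shut, in line with the bay's x axis; grows as its free end swings out to the bay's +y (stays where left; end stops -0.065 and 1.2). Gate: rails at 55 to 95 mm height, 140 mm long. Below about 0.26 rad a sprung buffer pushes it open (350 N/m, at 82 mm from the hinge), to about 0.25 rad if not latched. Latched it reads -0.05 to 0.15.
- latch_bar: Steel drop bar riding on top of the gate. Origin: its pivot, 30 mm from the hinge axis, 107 mm up. x points along the gate to the hinge, z up when the bar is down. Bar 6 mm thick (y), 14 mm high (z -7 to +7), reaching to 147 mm from the pivot; lifts freely about y by 0 to 0.6 rad, falls back by its weight (140 g). Down, it rests on a pad on the gate, underside 100 mm above the bench.
- thumb_piece (a point): Grip point of the thumb piece: an upright steel plate on the bar, 10 mm thick (bar y), 26 mm long (bar x), its top 14 mm above this point and its foot (bar's top) 19 mm below. It is 100 mm from the bar's pivot, 130 mm from the gate's hinge axis, 133 mm above the bench when the bar is down. Free on both sides above the gate.
- catch_nominal (a point): Middle of the catch as drawn, level with the underside of the lowered bar: bay (-82, 67, 100) mm, 162 mm from hinge axis, 132 mm from the bar's pivot. The aluminium U-shaped catch is clamped in slots, so it really sits up to 14 mm either way along bay y (unmeasured). Throat 9.5 mm wide; striker lug on its +y side 6 mm thick, top 12 mm above this point; back wall on the -y side, top 34 mm above it.
- white_bottle: The bottle to put away: white plastic body, screw cap, no spout; 66 mm diameter, 135 mm tall, 0.27 to 0.47 kg. Origin: centre of its underside, z up. Round cap 37 mm diameter from 114 to 135 mm height. Stands on the bench, to the left of the pump or to the right of the blue chamber.
- amber_bottle: Amber bottle with screw cap standing in the bay's +x place, 66 mm diameter, 140 mm tall; origin at the centre of its underside. To be left standing.
- wash_bottle: Bystander: squeeze wash bottle with bent spout, 60 mm body, 197 mm tall, origin under its foot. Stands at one side, the white bottle at the other one.
- beaker: Bystander: small glass beaker, 51 mm diameter, 61 mm tall, origin at the centre of its underside; stands in front of the bay.

How it is judged:
By the outcome, as a careful person would: the job done as asked, in the order asked, and still so for the second after the job is handed in, with the robot touching nothing.
It also fails if it takes over 72 s, if anything falls off the work surface, if the arm or the gripper's body presses on something with over 40 N, if the wrist force passes 120 N, or if a joint passes its speed limit or range.

## Working session

There is one attempt and no reset: what is moved stays moved. The work goes in short steps, Python scripts to look and compute and a shell command to move; the robot and the scene stay as the last step left them, time stands still between calls to the robot, and variables do not carry over. Pictures are saved under pics/ and viewed, at most 10 in all, crops included, and the job is handed in when it is done.

```bash
mkdir -p pics; python3 - <<'E'
from rig import manip, snapshot
import cv2, numpy as np
s=manip.get_state()
for k in('t','eef_pos','ee_rot','finger_gap','contact_force'):print(k,s[k])
print(manip.grip_point_offset)
for n in('scene','top'):
    d=snapshot(n); cv2.imwrite(f'pics/{n}0.png',d['pixels'][:,:,::-1]); np.savez(f'pics/{n}0.npz',**d)
    print(d['mtx'],np.linalg.inv(d['camera_from_world']).round(3))
E
```

```text
t 0.0
eef_pos [ 0.23050387 -0.52617001  0.2046431 ]
ee_rot [-3.07320023e+00 -6.43437496e-01  2.71764377e-04]
finger_gap 1.000652566768529
contact_force [ 0.38130851  0.36170436 -0.82244102]
0.0188
[[441.83912576   0.         323.80367432]
 [  0.         441.83912576 234.16050885]
 [  0.           0.           1.        ]] [[-0.562 -0.609  0.56  -0.017]
 [-0.827  0.403 -0.392  0.478]
 [ 0.013 -0.683 -0.73   0.925]
 [ 0.     0.     0.     1.   ]]
[[555.76273755   0.         324.76875633]
 [  0.         555.76273755 237.61935048]
 [  0.           0.           1.        ]] [[-1.100e-02 -9.940e-01  1.130e-01  4.000e-01]
 [-1.000e+00  1.000e-02 -3.000e-03  5.000e-02]
 [ 1.000e-03 -1.130e-01 -9.940e-01  1.651e+00]
 [ 0.000e+00  0.000e+00  0.000e+00  1.000e+00]]
```

View pics/scene0.png

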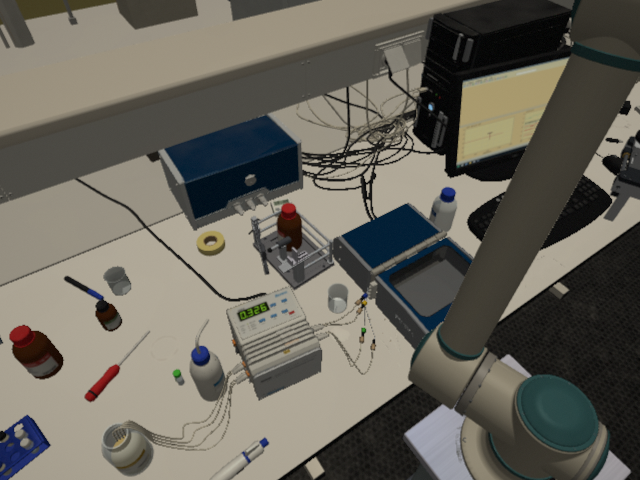

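View pics/top0.png

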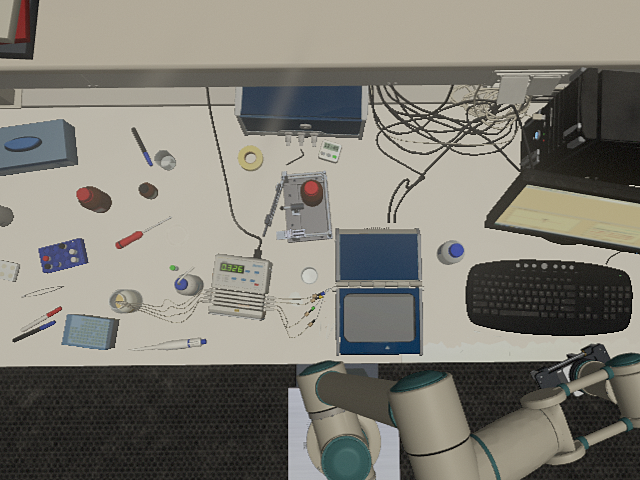

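The white bottle (blue cap, no spout) is at top (452,252). The wash bottle is at (187,285). The bay is at about (307,207) with the amber cap at (311,190). The gate stands open on the left, (280,180) to (268,228), and the catch is near (290,235). I'll zoom in next.

```bash
cat > h.py <<'E'
import numpy as np, cv2
from rig import manip, snapshot
from scipy.spatial.transform import Rotation as R
def ray(d,u,v):
    T=np.linalg.inv(d['camera_from_world']); r=T[:3,:3]@np.linalg.inv(d['mtx'])@[u,v,1]
    return T[:3,3],r
def onz(d,u,v,z):
    o,r=ray(d,u,v); return o+r*(z-o[2])/r[2]
def proj(d,p):
    c=d['camera_from_world']@np.append(p,1); q=d['mtx']@c[:3]; return q[:2]/q[2]
def tri(a,ua,b,ub):
    o1,r1=ray(a,*ua);o2,r2=ray(b,*ub); r1/=np.linalg.norm(r1);r2/=np.linalg.norm(r2)
    t=np.linalg.lstsq(np.c_[r1,-r2],o2-o1,rcond=None)[0]
    p,q=o1+t[0]*r1,o2+t[1]*r2; return (p+q)/2,np.linalg.norm(p-q)
E
python3 - <<'E'
from h import *
t=dict(np.load('pics/top0.npz'));s=dict(np.load('pics/scene0.npz'))
a=cv2.resize(t['pixels'][160:250,245:345],None,fx=6,fy=6,interpolation=cv2.INTER_CUBIC)
b=cv2.resize(s['pixels'][190:290,240:345],None,fx=6,fy=6,interpolation=cv2.INTER_CUBIC)
cv2.imwrite('pics/ct.png',a[:,:,::-1]);cv2.imwrite('pics/cs.png',b[:,:,::-1])
for n,d in(('top',t),('scene',s)):
  hsv=cv2.cvtColor(d['pixels'],cv2.COLOR_RGB2HSV)
  for nm,m in(('blue',cv2.inRange(hsv,(110,120,70),(130,255,255))),('red',cv2.inRange(hsv,(0,150,80),(6,255,255))|cv2.inRange(hsv,(174,150,80),(180,255,255)))):
    k,_,st,c=cv2.connectedComponentsWithStats(m)
    for i in range(1,k):
      if st[i,4]>60: print(n,nm,st[i],c[i].round(1))
E
```

```text
top blue [451 244  13  13 132] [456.7 249.8]
top blue [ 39 248  16  25  74] [ 43.4 261.2]
top blue [175 279  11  11  69] [180.6 284.5]
top red [ 15   0  12  39 291] [21.5 21.6]
top red [305 181  13  13  91] [310.1 186.2]
scene blue [442 188  13   9  90] [448.2 191.7]
scene blue [ 87 289  16  10  69] [ 94.2 293.7]
scene blue [192 346  17  16 183] [199.8 354.1]
scene blue [   0  415   49   65 1349] [ 19.9 448. ]
scene red [282 203  14  11 111] [288.2 208.2]
scene red [ 10 325  20  17 229] [ 19.4 333. ]
scene red [ 91 365  28  29 284] [104.8 379. ]
```

View pics/ct.png

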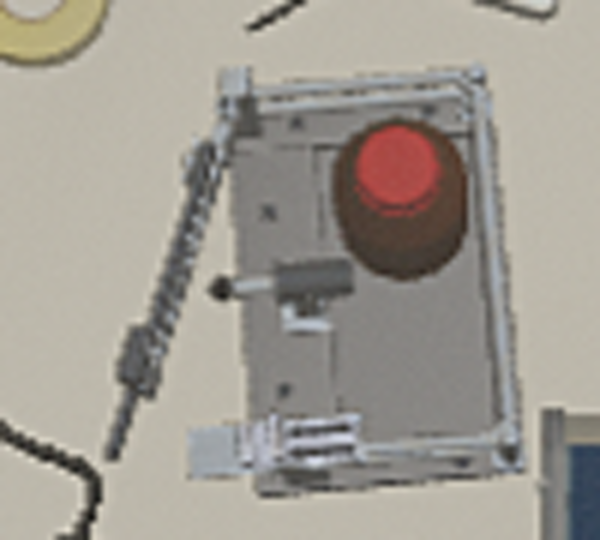

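View pics/cs.png

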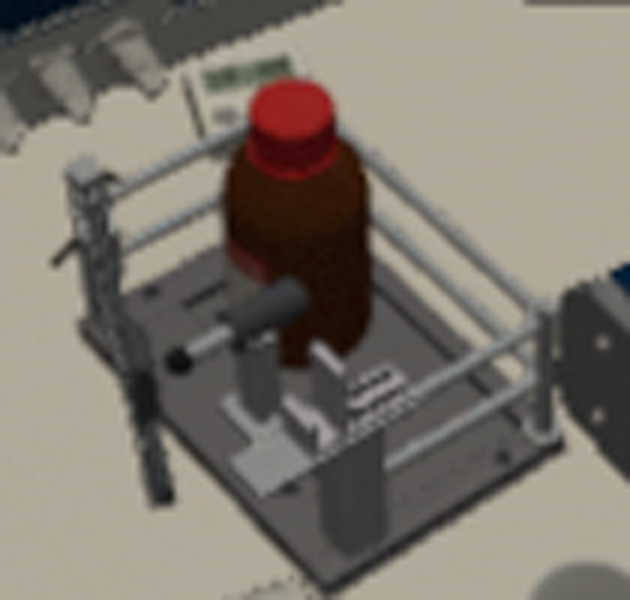

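The top crop shows:
- the tray, with corners at crop (262,492) and (523,470)
- the rail posts' tops at (478,75) and (508,455)
- the amber cap at (398,165)
- the gate from (225,130) to (112,455), with the thumb piece at (138,358)
- the catch near (262,442), and the buffer at (220,288) to (350,278)

```bash
python3 - <<'E'
from h import *
t=dict(np.load('pics/top0.npz'));s=dict(np.load('pics/scene0.npz'))
T=lambda u,v:(245+(u+.5)/6-.5,160+(v+.5)/6-.5)
S=lambda u,v:(240+(u+.5)/6-.5,190+(v+.5)/6-.5)
for n,p,z in(('BL',(262,492),.008),('BR',(523,470),.008),('postTR',(478,72),.09),('postBR',(508,447),.09),('amber',(398,165),.14),('barend',(112,455),.107),('thumb top',(138,358),.147),('lug',(255,440),.112)):
  print(n,onz(t,*T(*p),z).round(4))
print('white cap',onz(t,457,250,.135), 'tri',tri(t,(457,250),s,(448.2,191.7)))
print('amber tri',tri(t,T(398,165),s,S(292,103)))
print('BRtri',tri(t,T(508,447),s,S(545,308)),'TRtri', tri(t,T(478,72),s,S(350,125)))
print('BLtri',tri(t,T(262,492),s,S(330,592)))
E
```

```text
BL [0.5758 0.1548 0.008 ]
BR [0.5854 0.0254 0.008 ]
postTR [0.7677 0.0458 0.09  ]
postBR [0.5872 0.0336 0.09  ]
amber [0.7126 0.0833 0.14  ]
barend [0.5834 0.2184 0.107 ]
thumb top [0.623  0.2023 0.147 ]
lug [0.5891 0.1514 0.112 ]
white cap [ 0.53420929 -0.31537112  0.135     ] tri (array([ 0.53435831, -0.3157322 ,  0.13345865]), np.float64(3.3775367105429606e-05))
amber tri (array([0.71113173, 0.08268979, 0.1454355 ]), np.float64(0.001145581629625463))
BRtri (array([0.58666682, 0.0344271 , 0.0999082 ]), np.float64(0.0019932067362532792)) TRtri (array([0.76521114, 0.03621967, 0.06709608]), np.float64(0.024431355083961097))
BLtri (array([0.57549453, 0.1540214 , 0.00306842]), np.float64(0.0027973213343671526))
```

```bash
cat >> h.py <<'E'
def plan(x,y,z,head=None):
    "tool-down target, head = world heading of tool y; prints shift/turn in row units"
    s=manip.get_state(); Rc=R.from_rotvec(s['ee_rot']); p=np.array(s['eef_pos'])
    yv=Rc.as_matrix()[:,1]
    if head is None: head=np.arctan2(yv[1],yv[0])
    Y=np.array([np.cos(head),np.sin(head),0]); Z=np.array([0,0,-1.]); X=np.cross(Y,Z)
    Rt=R.from_matrix(np.c_[X,Y,Z])
    d=Rc.inv().apply(np.array([x,y,z])-p)/.15; w=(Rc.inv()*Rt).as_rotvec()/(np.pi/2)
    print(np.r_[d,w].round(4).tolist(),'len mm',(np.linalg.norm(d)*150).round(1))
E
python3 - <<'E'
from h import *
plan(.534,-.316,.24,-1.888)
plan(.534,-.316,.205,-1.888)
E
```

```text
[2.4157, -0.4728, -0.2341, -0.001, 0.0003, 0.4647] len mm 370.9
[2.4157, -0.4725, -0.0008, -0.001, 0.0003, 0.4647] len mm 369.2
```

```bash
python3 -m handwheel '[0.9,-0.18,-0.23,0,0,0.46, 0.9,-0.18,-0.23,0,0,0.46, 0.9,-0.18,-0.23,0,0,0.46, 0.9,-0.18,-0.23,0,0,0.46, 0.9,-0.18,-0.23,0,0,0.46, 0.9,-0.18,-0.23,0,0,0.46]' -1; python3 -c "
from h import *
plan(.534,-.316,.24,-1.888)"
```

```text
t: 0.7
eef_pos: [0.3438, -0.4472, 0.2397]
ee_rot: [-3.104, 0.482, 0.001]
contact_force: [-0.9, 0.1, -0.5]
finger_gap: 1.003
grip_force: 0.0
[0.9424, -1.2184, -0.0023, -0.0002, 0.0003, 0.0056] len mm 231.0
```

```bash
python3 -m handwheel '[0.6,-0.8,0,0,0,0, 0.6,-0.8,0,0,0,0, 0.6,-0.8,0,0,0,0, 0.6,-0.8,0,0,0,0]'; python3 -m handwheel '[0.34,-0.42,0,0,0,0, 0.34,-0.42,0,0,0,0, 0.34,-0.42,0,0,0,0]';python3 -c "
from h import *
plan(.534,-.316,.110,-1.888)"
```

```text
t: 1.1
eef_pos: [0.4698, -0.3573, 0.2393]
ee_rot: [-3.103, 0.47, -0.003]
contact_force: [0.3, -0.6, 0.6]
finger_gap: 1.003
grip_force: 0.0
t: 1.4
eef_pos: [0.5356, -0.315, 0.2392]
ee_rot: [-3.104, 0.476, -0.0]
contact_force: [-1.0, -0.7, 0.2]
finger_gap: 0.998
grip_force: 0.0
[-0.0083, 0.0108, 0.8611, -0.0009, -0.0, 0.0084] len mm 129.2
```

```bash
python3 -m handwheel '[0,0,0.3,0,0,0, 0,0,0.5,0,0,0, 0,0,0.7,0,0,0, 0,0,0.8,0,0,0, 0,0,0.86,0,0,0, 0,0,0.86,0,0,0]'; python3 -m handwheel '[0,0,0,0,0,0,0,0,0,0,0,0,0,0,0,0,0,0,0,0,0,0,0,0,0,0,0,0,0,0,0,0,0,0,0,0,0,0,0,0,0,0]' 1 25
```

```text
t: 2.0
eef_pos: [0.5319, -0.317, 0.1097]
ee_rot: [-3.103, 0.485, 0.004]
contact_force: [0.1, -0.6, 0.1]
finger_gap: 0.999
grip_force: 0.0
t: 2.7
eef_pos: [0.5336, -0.3164, 0.111]
ee_rot: [-3.104, 0.485, -0.0]
contact_force: [0.4, -0.5, -0.5]
finger_gap: 0.441
grip_force: 0.3
```

```bash
python3 -m handwheel '[0,0,0,0,0,0,0,0,0,0,0,0,0,0,0,0,0,0]'; python3 -m handwheel '[0,0,-0.05,0,0,0, 0,0,-0.15,0,0,0, 0,0,-0.35,0,0,0, 0,0,-0.6,0,0,0, 0,0,-0.9,0,0,0,0,0,-1,0,0,0,0,0,-1,0,0,0]';  python3 -m handwheel '[0,0,-0.2,0,0,0, 0,0,-0.4,0,0,0, 0,0,-0.4,0,0,0]'; python3 -c "
from h import *
d=snapshot('scene');cv2.imwrite('pics/s1.png',d['pixels'][:,:,::-1])
for x,y in((.45,-.15),(.6,.0),(.636,.0777)):plan(x,y,.33,-1.888)"
```

```text
t: 3.0
eef_pos: [0.5338, -0.3163, 0.111]
ee_rot: [-3.104, 0.485, -0.0]
contact_force: [0.8, 0.9, 1.1]
finger_gap: 0.389
grip_force: 24.9
t: 3.7
eef_pos: [0.5346, -0.3176, 0.2642]
ee_rot: [3.101, -0.484, 0.008]
contact_force: [0.7, 0.3, -2.2]
finger_gap: 0.389
grip_force: 25.0
t: 4.0
eef_pos: [0.5346, -0.3175, 0.3232]
ee_rot: [3.101, -0.484, 0.007]
contact_force: [-0.8, -0.7, -2.2]
finger_gap: 0.388
grip_force: 25.1
[-0.8709, -0.889, -0.0629, 0.0004, -0.0006, 0.0047] len mm 186.9
[-0.2235, -2.1464, -0.0631, 0.0004, -0.0006, 0.0047] len mm 323.8
[-0.1529, -2.7129, -0.0634, 0.0004, -0.0006, 0.0047] len mm 407.7
```

View pics/s1.png

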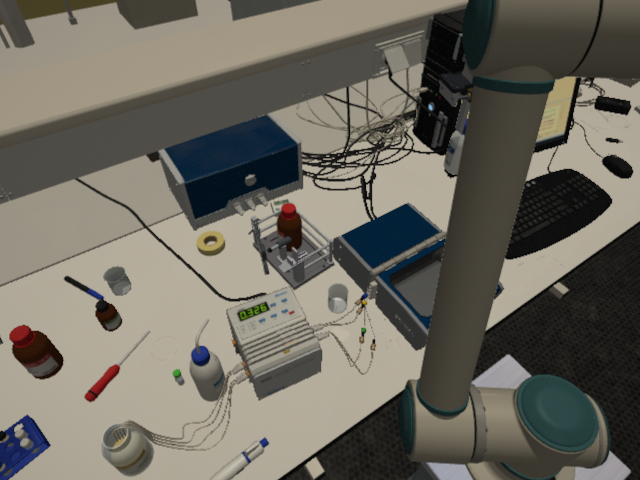

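The bottle is lifted; it shows at (455,150), behind the arm. Everything else is undisturbed. Next I carry it over.

```bash
python3 -m handwheel '[0,-0.15,0,0,0,0, 0,-0.4,0,0,0,0, -0.03,-0.65,0,0,0,0, -0.05,-0.9,0,0,0,0, -0.05,-0.95,0,0,0,0]';python3 -m handwheel '[0,-0.25,0,0,0,0, -0.02,-0.5,0,0,0,0, -0.05,-0.75,0,0,0,0, -0.05,-0.95,0,0,0,0]';python3 -m handwheel '[0,-0.2,0,0,0,0, -0.04,-0.4,0,0,0,0, -0.04,-0.6,0,0,0,0, -0.04,-0.7,0,0,0,0,-0.04,-0.7,0,0,0,0]'; python3 -c "
from h import *
plan(.636,.0777,.33,-1.888);print(manip.get_state()['qpos'])"
```

```text
t: 4.55
eef_pos: [0.5691, -0.1738, 0.3177]
ee_rot: [-3.101, 0.478, 0.009]
contact_force: [-0.7, 0.1, -3.3]
finger_gap: 0.387
grip_force: 25.1
t: 4.95
eef_pos: [0.605, -0.0389, 0.3181]
ee_rot: [-3.104, 0.484, 0.008]
contact_force: [0.5, -0.8, -3.7]
finger_gap: 0.393
grip_force: 25.1
t: 5.45
eef_pos: [0.6323, 0.0624, 0.3186]
ee_rot: [3.104, -0.481, -0.005]
contact_force: [0.0, -0.5, -3.7]
finger_gap: 0.387
grip_force: 25.1
[-0.0075, -0.1046, -0.0762, 0.0008, 0.0021, 0.0061] len mm 19.5
[-1.09350534e-02  3.36808116e-01  1.14375162e+00 -2.28398995e-04
  1.66455330e+00  1.86740537e+00]
```

```bash
python3 -m handwheel '[0,-0.1,0,0,0,0, 0,-0.1,0,0,0,0, 0,-0.1,0.25,0,0,0, 0,-0.1,0.5,0,0,0, 0,-0.1,0.7,0,0,0, 0,-0.1,0.7,0,0,0]'; python3 -c "
from h import *
plan(.636,.0777,.14,-1.888)
for n in('scene','top'):
  d=snapshot(n);print(proj(d,(.636,.0777,.2)))
  c=d['pixels'][170:290,240:350] if n=='scene' else d['pixels'][150:250,240:350]
  cv2.imwrite(f'pics/p_{n}.png',c[:,:,::-1])
a=[cv2.resize(cv2.imread(f'pics/p_{n}.png'),(400,400)) for n in('scene','top')];cv2.imwrite('pics/p2.png',np.hstack(a))
"
```

```text
t: 6.05
eef_pos: [0.6334, 0.0744, 0.2111]
ee_rot: [3.101, -0.486, -0.017]
contact_force: [-1.5, 0.6, -4.0]
finger_gap: 0.389
grip_force: 25.1
[0.0142, -0.0284, 0.4736, 0.0026, 0.0064, 0.004] len mm 71.2
[305.07498383 207.35106952]
[312.72333345 210.96708175]
```

View pics/p2.png

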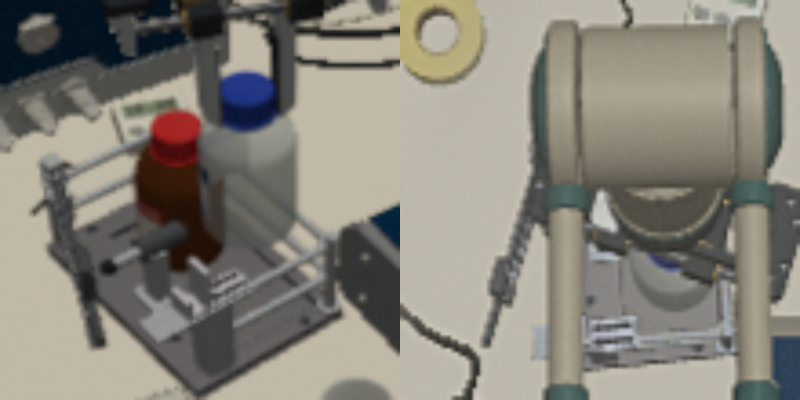

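The bottle is upright over the empty place: cap at crop (247,100) in the scene view, beside the amber one. Lowering it slowly next.

```bash
python3 -m handwheel '[0.015,-0.028,0.05,0.0026,0.0064,0, 0.015,-0.028,0.2,0.0026,0.0064,0, 0.015,-0.028,0.35,0.0026,0.0064,0, 0.015,-0.028,0.47,0.0026,0.0064,0,0.015,-0.028,0.52,0.0026,0.0064,0,0.015,-0.028,0.54,0.0026,0.0064,0,0.015,-0.028,0.54,0.0026,0.0064,0]'; python3 -c "
from h import *
plan(.636,.0777,.115,-1.888)"
```

```text
t: 6.85
eef_pos: [0.6414, 0.079, 0.136]
ee_rot: [-3.101, 0.484, -0.02]
contact_force: [-1.1, 0.1, -2.5]
finger_gap: 0.391
grip_force: 25.1
[-0.0331, 0.0196, 0.1393, -0.003, -0.0077, 0.0048] len mm 21.7
```

```bash
python3 -m handwheel '[0,0,0,0,0,0,0,0,0,0,0,0]'; python3 -m handwheel '[-0.015,0,0,0,0,0,-0.025,0.01,0,0,0,0,-0.025,0.01,0,0,0,0]'; python3 -c "
from h import *
plan(.636,.0777,.115,-1.888)"
```

```text
t: 7.05
eef_pos: [0.6413, 0.0789, 0.1362]
ee_rot: [-3.101, 0.484, -0.02]
contact_force: [-0.1, -0.9, -3.5]
finger_gap: 0.391
grip_force: 25.1
t: 7.35
eef_pos: [0.636, 0.0785, 0.135]
ee_rot: [-3.102, 0.484, -0.016]
contact_force: [0.7, -0.9, -2.8]
finger_gap: 0.39
grip_force: 25.1
[0.0004, 0.0058, 0.1336, -0.0024, -0.0063, 0.0048] len mm 20.1
```

```bash
python3 -m handwheel '[0,0.005,0.03,-0.002,-0.005,0,0,0.005,0.06,-0.002,-0.005,0,0,0.005,0.085,-0.002,-0.005,0,0,0.005,0.1,-0.002,-0.005,0,0,0.005,0.11,-0.002,-0.005,0]';python3 -m handwheel '[0,0,0.007,0,0,0,0,0,0.014,0,0,0]';python3 -m handwheel '[0,0,0.005,0,0,0,0,0,0.01,0,0,0,0,0,0.01,0,0,0]'
```

```text
t: 7.85
eef_pos: [0.6362, 0.0779, 0.1178]
ee_rot: [-3.104, 0.485, -0.002]
contact_force: [-0.3, 0.2, -3.6]
finger_gap: 0.39
grip_force: 25.1
t: 8.05
eef_pos: [0.6365, 0.0779, 0.1163]
ee_rot: [-3.103, 0.484, -0.004]
contact_force: [0.1, -0.2, -3.0]
finger_gap: 0.387
grip_force: 25.1
t: 8.35
eef_pos: [0.6366, 0.0779, 0.1151]
ee_rot: [-3.103, 0.485, -0.005]
contact_force: [0.6, 0.4, -2.6]
finger_gap: 0.389
grip_force: 25.1
```

```bash
python3 -m handwheel '[0,0,0.004,0,0,0,0,0,0.007,0,0,0,0,0,0.007,0,0,0]';python3 -m handwheel '[0,0,0.004,0,0,0,0,0,0.007,0,0,0,0,0,0.007,0,0,0]'
```

```text
t: 8.65
eef_pos: [0.6371, 0.0779, 0.115]
ee_rot: [-3.103, 0.484, -0.007]
contact_force: [-1.1, -0.2, 6.1]
finger_gap: 0.387
grip_force: 25.2
t: 8.95
eef_pos: [0.6374, 0.0779, 0.1149]
ee_rot: [-3.103, 0.484, -0.009]
contact_force: [-2.2, 0.6, 9.6]
finger_gap: 0.389
grip_force: 25.2
```

```bash
python3 -m handwheel '[0,0,-0.008,0,0,0,0,0,-0.008,0,0,0]'; python3 -m handwheel '[0,0,0,0,0,0,0,0,0,0,0,0,0,0,0,0,0,0,0,0,0,0,0,0,0,0,0,0,0,0]' -0.3; python3 -m handwheel '[0,0,-0.1,0,0,0,0,0,-0.3,0,0,0,0,0,-0.6,0,0,0,0,0,-0.9,0,0,0,0,0,-1,0,0,0,0,0,-1,0,0,0]';python3 -c "
from h import *
plan(.622,.202,.26,-1.888)"
```

```text
t: 9.15
eef_pos: [0.637, 0.0779, 0.1149]
ee_rot: [-3.103, 0.485, -0.007]
contact_force: [0.8, -0.3, 6.6]
finger_gap: 0.386
grip_force: 25.2
t: 9.65
eef_pos: [0.6363, 0.0779, 0.1135]
ee_rot: [-3.104, 0.485, -0.003]
contact_force: [-0.1, -0.1, 0.0]
finger_gap: 0.644
grip_force: 0.0
t: 10.25
eef_pos: [0.6377, 0.0779, 0.2673]
ee_rot: [-3.102, 0.484, -0.014]
contact_force: [-0.5, -0.1, 0.5]
finger_gap: 0.65
grip_force: 0.0
[-0.3521, -0.7559, 0.0482, -0.0019, -0.0055, 0.0047] len mm 125.3
```

```bash
python3 -m handwheel '[0,0.3,-0.1,0,0,0,0,0.6,-0.1,0,0,0,-0.3,0.9,-0.1,0,0,0,-0.5,1,-0.1,0,0,0,-0.6,1,-0.1,0,0,0]'; python3 -m handwheel '[0,0.3,0,0,0,0,0,0.6,0,0,0,0,0,0.8,0,0,0,0,0,0.8,0,0,0,0]'; python3 - <<'E'
from h import *
t=snapshot('top');s=snapshot('scene')
np.savez('pics/t3.npz',**t);np.savez('pics/s3.npz',**s)
a=cv2.resize(t['pixels'][165:245,255:345],None,fx=7,fy=7,interpolation=cv2.INTER_CUBIC)
b=cv2.resize(s['pixels'][185:285,240:340],None,fx=6,fy=6,interpolation=cv2.INTER_CUBIC)
cv2.imwrite('pics/t3.png',a[:,:,::-1]);cv2.imwrite('pics/s3.png',b[:,:,::-1])
E
```

```text
t: 10.75
eef_pos: [0.4996, -0.0388, 0.2767]
ee_rot: [3.103, -0.49, -0.005]
contact_force: [0.8, 0.3, -0.3]
finger_gap: 0.65
grip_force: 0.0
t: 11.15
eef_pos: [0.4671, -0.1542, 0.277]
ee_rot: [3.103, -0.491, 0.0]
contact_force: [0.4, 0.1, -0.5]
finger_gap: 0.65
grip_force: 0.0
```

View pics/t3.png

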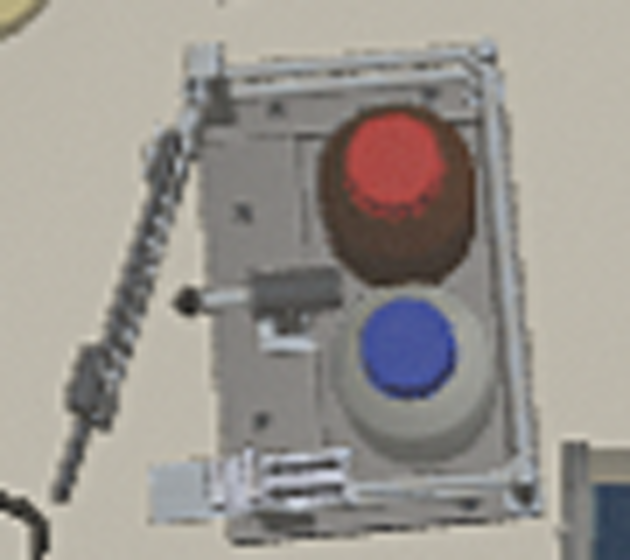

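View pics/s3.png

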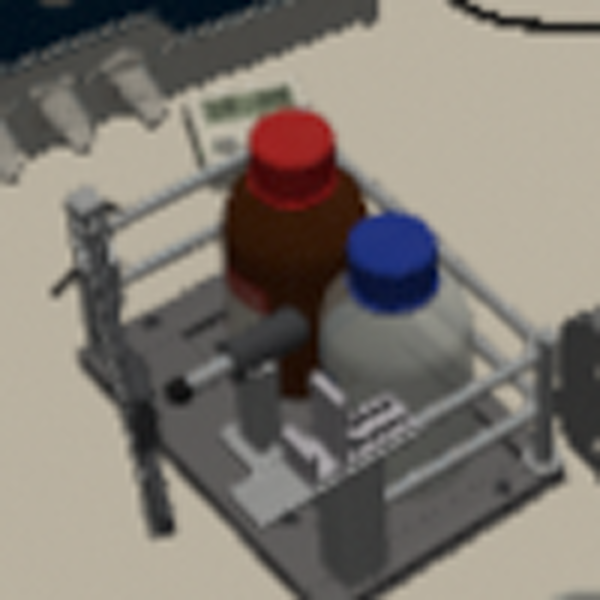

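Both bottles stand upright: caps at top crop (395,160) and (408,345). In the scene crop the back wall's top runs (315,372)-(345,400) and the lug is near (305,445). In the top crop the thumb piece is at (90,385) and the bar's end at (62,495).

```bash
python3 - <<'E'
from h import *
t=dict(np.load('pics/t3.npz'));s=dict(np.load('pics/s3.npz'))
T=lambda u,v:(255+(u+.5)/7-.5,165+(v+.5)/7-.5)
S=lambda u,v:(240+(u+.5)/6-.5,185+(v+.5)/6-.5)
yaw=.07;O=np.array([.6765,.0975]);M=np.array([[np.cos(yaw),np.sin(yaw)],[-np.sin(yaw),np.cos(yaw)]])
bay=lambda p:(M@(p[:2]-O)*1000).round(1)
def pr(n,p): print(n,p.round(4),bay(p))
pr('white',onz(t,*T(408,347),.139));pr('whiteS',onz(s,*S(395,240),.139))
pr('amber',onz(t,*T(395,160),.14));pr('amberS',onz(s,*S(292,135),.14))
pr('hingepost',onz(t,*T(204,57),.11))
pr('bar end',onz(t,*T(62,497),.107)); pr('barnear',onz(t,*T(180,140),.107))
pr('thumb T',onz(t,*T(90,385),.147))
for q in((315,372),(345,400)):pr('bw',onz(s,*S(*q),.134))
for q in((283,428),(300,445),(320,468)):pr('lug',onz(s,*S(*q),.112))
for q in((215,480),(235,480),(248,480)):pr('T catch',onz(t,*T(*q),.112))
g=onz(t,*T(62,497),.107)[:2]-onz(t,*T(180,140),.107)[:2];print('gate ang',np.pi+yaw-np.arctan2(g[1],g[0]))
np.set_printoptions(linewidth=250)
E
```

```text
white [0.6371 0.0786 0.139 ] [-40.7 -16.1]
whiteS [0.6381 0.0767 0.139 ] [-39.8 -18.1]
amber [0.7116 0.083  0.14  ] [ 34.  -16.9]
amberS [0.7147 0.0802 0.14  ] [ 36.9 -20. ]
hingepost [0.7609 0.1605 0.11  ] [88.6 56.9]
bar end [0.5829 0.2179 0.107 ] [-84.9 126.6]
barnear [0.7275 0.1705 0.107 ] [56.  69.2]
thumb T [0.6221 0.2027 0.147 ] [-46.9 108.7]
bw [0.5979 0.1401 0.134 ] [-75.4  48. ]
bw [0.5788 0.138  0.134 ] [-94.6  47.2]
lug [0.5965 0.157  0.112 ] [-75.6  65. ]
lug [0.5852 0.1559 0.112 ] [-87.   64.7]
lug [0.5707 0.1555 0.112 ] [-101.5   65.2]
T catch [0.5885 0.1564 0.112 ] [-83.7  64.9]
T catch [0.5884 0.1484 0.112 ] [-84.3  57. ]
T catch [0.5884 0.1432 0.112 ] [-84.7  51.8]
gate ang 0.3866201847787072
```

```bash
cat >> h.py <<'E'
YAW=.07;O=np.array([.6765,.0975]);H=O+[.08*np.cos(YAW)-.06*np.sin(YAW),.08*np.sin(YAW)+.06*np.cos(YAW)]
DX=np.zeros(3)  # measured grasp correction in the bar frame
def gate(th,ph,dz=0,dl=.003):
    Rz=R.from_euler('z',YAW-th); Rb=Rz*R.from_euler('y',ph)
    P=np.r_[H,.107]+Rz.apply([-.03,0,0])+Rb.apply(np.array([-.1,0,.026-manip.grip_point_offset+dl])+DX)+[0,0,dz]
    return P,Rb*R.from_euler('x',np.pi)
def gplan(*a,**k):
    P,Rt=gate(*a,**k); s=manip.get_state(); Rc=R.from_rotvec(s['ee_rot'])
    d=Rc.inv().apply(P-s['eef_pos'])/.15; w=(Rc.inv()*Rt).as_rotvec()/(np.pi/2)
    print(a,P.round(4),np.r_[d,w].round(3).tolist())
E
python3 -c "
from h import *
gplan(.387,0,.13)
gplan(.387,0,.0)"
```

```text
(0.387, 0, 0.13) [0.6286 0.2035 0.2472] [0.295, -2.579, 0.207, -0.001, -0.0, 0.004]
(0.387, 0, 0.0) [0.6286 0.2035 0.1172] [0.295, -2.577, 1.073, -0.001, -0.0, 0.004]
```

```bash
python3 -m handwheel '[0.05,-0.3,0,0,0,0,0.05,-0.6,0,0,0,0,0.1,-0.9,0,0,0,0,0.1,-1,0,0,0,0]'; python3 -m handwheel '[0.03,-0.3,0,0,0,0,0.06,-0.6,0,0,0,0,0.1,-0.9,0,0,0,0,0.1,-1,0,0,0,0]'; python3 -m handwheel '[0.06,-0.3,0,0,0,0,0.1,-0.55,0,0,0,0,0.1,-0.57,0,0,0,0,0.1,-0.57,0,0,0,0]';python3 -c "
from h import *
gplan(.387,0,.0)"
```

```text
t: 11.65
eef_pos: [0.5295, -0.0082, 0.2778]
ee_rot: [-3.102, 0.476, -0.003]
contact_force: [-0.5, -0.2, -0.3]
finger_gap: 0.649
grip_force: 0.0
t: 12.05
eef_pos: [0.5889, 0.1297, 0.2776]
ee_rot: [-3.103, 0.477, -0.002]
contact_force: [0.4, -0.7, -0.3]
finger_gap: 0.649
grip_force: 0.0
t: 12.45
eef_pos: [0.6277, 0.2023, 0.2778]
ee_rot: [3.103, -0.481, 0.001]
contact_force: [0.0, -0.2, 0.3]
finger_gap: 0.651
grip_force: 0.0
(0.387, 0, 0.0) [0.6286 0.2035 0.1172] [0.002, -0.01, 1.071, 0.001, -0.0, 0.006]
```

```bash
python3 -m handwheel '[0,-0.01,0.3,0,0,0,0,-0.01,0.55,0,0,0,0,-0.01,0.75,0,0,0,0,-0.01,0.85,0,0,0,0,-0.01,0.85,0,0,0]';python3 -c "
from h import *
gplan(.387,0,.0)
d=snapshot('scene');cv2.imwrite('pics/g.png',cv2.resize(d['pixels'][170:290,220:340],None,fx=5,fy=5,interpolation=cv2.INTER_CUBIC)[:,:,::-1])"
```

```text
t: 12.95
eef_pos: [0.6264, 0.2009, 0.1489]
ee_rot: [3.101, -0.486, -0.005]
contact_force: [0.8, 0.4, 0.3]
finger_gap: 0.648
grip_force: 0.0
(0.387, 0, 0.0) [0.6286 0.2035 0.1172] [0.01, -0.021, 0.211, 0.002, 0.002, 0.004]
```

View pics/g.png

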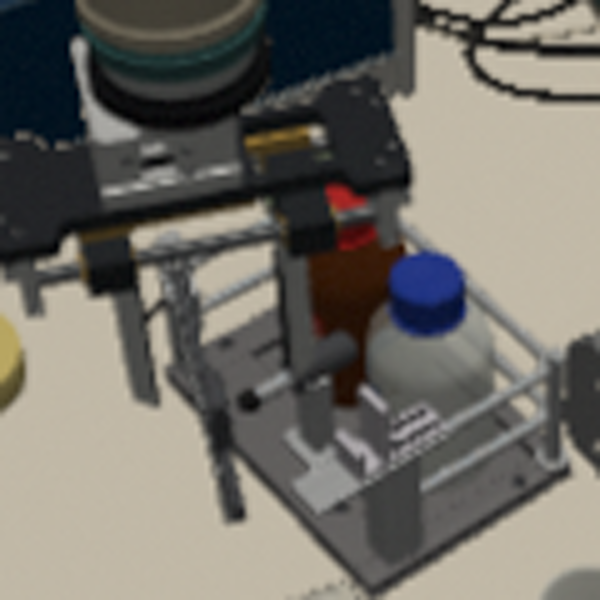

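The fingers straddle the thumb piece, which is at crop (217,395); the tips are at (145,400) and (315,445). Going down to close.

```bash
python3 -m handwheel '[0.01,-0.02,0.1,0,0,0,0.01,-0.02,0.17,0,0,0,0.01,-0.02,0.21,0,0,0,0.01,-0.02,0.21,0,0,0]';python3 -c "
from h import *
gplan(.387,0,.0)"; python3 -m handwheel '[0,0,0,0,0,0,0,0,0,0,0,0,0,0,0,0,0,0,0,0,0,0,0,0,0,0,0,0,0,0,0,0,0,0,0,0,0,0,0,0,0,0]' 1 12;
```

```text
t: 13.4
eef_pos: [0.6308, 0.2053, 0.1187]
ee_rot: [3.104, -0.484, 0.0]
contact_force: [-0.3, -0.4, 1.0]
finger_gap: 0.648
grip_force: 0.0
(0.387, 0, 0.0) [0.6286 0.2035 0.1172] [-0.01, 0.016, 0.01, 0.0, -0.0, 0.005]
t: 14.1
eef_pos: [0.6315, 0.2054, 0.1199]
ee_rot: [-3.104, 0.485, -0.004]
contact_force: [-0.3, -1.0, 0.6]
finger_gap: 0.106
grip_force: 12.0
```

```bash
sed -i 's/^DX=.*/DX=np.array([.0022,0,.0027])/' h.py; python3 -c "
from h import *
gplan(.407,0);gplan(.407,.09);gplan(.407,.18)
for t in(.36,.32,.28,.24,.2,.15,.1,.05,0):gplan(t,.18)"
```

```text
(0.407, 0) [0.6315 0.2052 0.1199] [0.0, 0.001, 0.0, -0.0, -0.001, 0.017]
(0.407, 0.09) [0.633  0.2047 0.1286] [0.011, 0.001, -0.058, 0.0, -0.059, 0.017]
(0.407, 0.18) [0.6352 0.2039 0.1372] [0.027, 0.002, -0.115, 0.001, -0.116, 0.017]
(0.36, 0.18) [0.6334 0.1984 0.1372] [0.026, 0.04, -0.115, -0.002, -0.116, -0.013]
(0.32, 0.18) [0.632  0.1936 0.1372] [0.028, 0.074, -0.115, -0.004, -0.116, -0.038]
(0.28, 0.18) [0.6309 0.1888 0.1372] [0.03, 0.106, -0.115, -0.006, -0.116, -0.063]
(0.24, 0.18) [0.63   0.1839 0.1372] [0.034, 0.139, -0.115, -0.008, -0.116, -0.089]
(0.2, 0.18) [0.6292 0.179  0.1372] [0.04, 0.172, -0.115, -0.011, -0.116, -0.114]
(0.15, 0.18) [0.6286 0.1729 0.1372] [0.048, 0.212, -0.115, -0.013, -0.116, -0.146]
(0.1, 0.18) [0.6283 0.1667 0.1372] [0.058, 0.252, -0.115, -0.016, -0.115, -0.178]
(0.05, 0.18) [0.6282 0.1605 0.1372] [0.071, 0.292, -0.115, -0.019, -0.115, -0.209]
(0, 0.18) [0.6285 0.1543 0.1372] [0.085, 0.33, -0.115, -0.022, -0.115, -0.241]
```

```bash
python3 -m handwheel '[0.003,0,-0.02,0,-0.02,0.005,0.008,0,-0.045,0,-0.045,0.005,0.013,0.001,-0.07,0,-0.07,0.005,0.02,0.001,-0.095,0,-0.095,0.005,0.027,0.002,-0.115,0,-0.116,0.005,0.027,0.002,-0.115,0,-0.116,0.005]';python3 -c "
from h import *
gplan(.407,.18)
for t in(.36,.32,.28,.24,.2,.15,.1,.05,0):gplan(t,.18)"
```

```text
t: 14.7
eef_pos: [0.6352, 0.2041, 0.1368]
ee_rot: [-3.061, 0.491, 0.28]
contact_force: [-2.3, 0.1, 0.3]
finger_gap: 0.103
grip_force: 12.0
(0.407, 0.18) [0.6352 0.2039 0.1372] [-0.0, 0.001, -0.003, 0.002, 0.002, 0.012]
(0.36, 0.18) [0.6334 0.1984 0.1372] [-0.0, 0.04, -0.003, -0.003, 0.002, -0.018]
(0.32, 0.18) [0.632  0.1936 0.1372] [0.001, 0.073, -0.003, -0.008, 0.002, -0.043]
(0.28, 0.18) [0.6309 0.1888 0.1372] [0.004, 0.106, -0.004, -0.013, 0.002, -0.068]
(0.24, 0.18) [0.63   0.1839 0.1372] [0.008, 0.138, -0.004, -0.017, 0.002, -0.093]
(0.2, 0.18) [0.6292 0.179  0.1372] [0.014, 0.171, -0.005, -0.022, 0.002, -0.118]
(0.15, 0.18) [0.6286 0.1729 0.1372] [0.022, 0.211, -0.007, -0.028, 0.002, -0.149]
(0.1, 0.18) [0.6283 0.1667 0.1372] [0.033, 0.251, -0.009, -0.033, 0.002, -0.18]
(0.05, 0.18) [0.6282 0.1605 0.1372] [0.046, 0.291, -0.011, -0.039, 0.002, -0.212]
(0, 0.18) [0.6285 0.1543 0.1372] [0.06, 0.329, -0.014, -0.045, 0.002, -0.243]
```

```bash
python3 -m handwheel '[0,0.02,-0.003,-0.002,0,-0.014,0,0.04,-0.003,-0.004,0,-0.028,0.001,0.073,-0.003,-0.008,0,-0.052,0.004,0.106,-0.004,-0.013,0,-0.077,0.008,0.138,-0.004,-0.017,0,-0.102,0.014,0.171,-0.005,-0.022,0,-0.127,0.014,0.171,-0.005,-0.022,0,-0.127]';python3 -c "
from h import *
for t in(.2,.15,.1,.05,0.03,.01,-.01,-.03,-.05):gplan(t,.18)"
```

```text
t: 15.4
eef_pos: [0.6301, 0.1791, 0.1372]
ee_rot: [-3.112, 0.178, 0.276]
contact_force: [3.0, 2.0, -4.5]
finger_gap: 0.106
grip_force: 12.0
(0.2, 0.18) [0.6292 0.179  0.1372] [-0.006, 0.001, 0.001, 0.0, -0.002, 0.01]
(0.15, 0.18) [0.6286 0.1729 0.1372] [-0.005, 0.043, 0.001, -0.006, -0.002, -0.021]
(0.1, 0.18) [0.6283 0.1667 0.1372] [-0.003, 0.084, 0.0, -0.011, -0.002, -0.052]
(0.05, 0.18) [0.6282 0.1605 0.1372] [0.002, 0.125, -0.001, -0.017, -0.002, -0.084]
(0.03, 0.18) [0.6283 0.158  0.1372] [0.004, 0.141, -0.001, -0.019, -0.002, -0.096]
(0.01, 0.18) [0.6284 0.1555 0.1372] [0.007, 0.158, -0.002, -0.021, -0.002, -0.109]
(-0.01, 0.18) [0.6286 0.153  0.1372] [0.01, 0.174, -0.002, -0.024, -0.002, -0.121]
(-0.03, 0.18) [0.6288 0.1506 0.1372] [0.013, 0.19, -0.003, -0.026, -0.002, -0.134]
(-0.05, 0.18) [0.6291 0.1481 0.1372] [0.016, 0.206, -0.004, -0.028, -0.002, -0.146]
```

```bash
python3 -m handwheel '[0.001,0.022,0,-0.003,0,-0.016,0.001,0.043,0,-0.006,0,-0.031,0.002,0.063,0,-0.008,0,-0.046,0.003,0.084,0,-0.011,0,-0.062,0.003,0.084,0,-0.011,0,-0.062]';python3 -m handwheel '[0.002,0.015,0,-0.002,0,-0.011,0.004,0.028,0,-0.004,0,-0.022,0.004,0.028,0,-0.004,0,-0.022]'; python3 -c "
from h import *
for t in(.05,0.03,.01,-.01,-.03,-.05):gplan(t,.18)"
```

```text
t: 15.9
eef_pos: [0.6295, 0.1674, 0.1373]
ee_rot: [-3.124, 0.023, 0.276]
contact_force: [2.4, 3.4, -4.7]
finger_gap: 0.107
grip_force: 12.0
t: 16.2
eef_pos: [0.6295, 0.1636, 0.1372]
ee_rot: [-3.126, -0.032, 0.278]
contact_force: [2.4, 4.4, -3.7]
finger_gap: 0.107
grip_force: 12.0
(0.05, 0.18) [0.6282 0.1605 0.1372] [-0.009, 0.02, 0.002, -0.003, -0.002, 0.0]
(0.03, 0.18) [0.6283 0.158  0.1372] [-0.009, 0.037, 0.002, -0.005, -0.002, -0.012]
(0.01, 0.18) [0.6284 0.1555 0.1372] [-0.008, 0.053, 0.001, -0.008, -0.002, -0.025]
(-0.01, 0.18) [0.6286 0.153  0.1372] [-0.008, 0.07, 0.001, -0.01, -0.002, -0.037]
(-0.03, 0.18) [0.6288 0.1506 0.1372] [-0.006, 0.086, 0.001, -0.012, -0.002, -0.05]
(-0.05, 0.18) [0.6291 0.1481 0.1372] [-0.005, 0.103, 0.001, -0.014, -0.002, -0.062]
```

```bash
for i in 1 2 3; do echo; done; python3 -m handwheel '[0.001,0.014,0,-0.002,0,-0.01,0.001,0.014,0,-0.002,0,-0.01]' | sed -n 2,4p; python3 -m handwheel '[0.001,0.014,0,-0.002,0,-0.01,0.001,0.014,0,-0.002,0,-0.01]'| sed -n 2,4p; python3 -m handwheel '[0.001,0.014,0,-0.002,0,-0.01,0.001,0.014,0,-0.002,0,-0.01]'| sed -n 2,4p; python3 -m handwheel '[0.001,0.012,0,-0.002,0,-0.009,0.001,0.012,0,-0.002,0,-0.009]'| sed -n 2,4p
```

```text
eef_pos: [0.6297, 0.1617, 0.1372]
ee_rot: [-3.127, -0.057, 0.278]
contact_force: [2.5, 5.3, -3.3]
eef_pos: [0.6297, 0.1597, 0.1372]
ee_rot: [-3.128, -0.082, 0.279]
contact_force: [2.5, 5.1, -3.0]
eef_pos: [0.6298, 0.1579, 0.1372]
ee_rot: [3.126, 0.107, -0.279]
contact_force: [2.2, 5.3, -3.0]
eef_pos: [0.6299, 0.1563, 0.1372]
ee_rot: [3.124, 0.129, -0.279]
contact_force: [2.5, 6.1, -2.3]
```

```bash
python3 -m handwheel '[0.001,0.01,0,-0.001,0,-0.008,0.001,0.01,0,-0.001,0,-0.008]' | sed -n 2,4p; python3 -m handwheel '[0.001,0.01,0,-0.001,0,-0.008,0.001,0.01,0,-0.001,0,-0.008]'| sed -n 2,4p;  python3 -m handwheel '[0.001,0.008,0,-0.001,0,-0.006,0.001,0.008,0,-0.001,0,-0.006]'| sed -n 2,4p
```

```text
eef_pos: [0.6301, 0.1549, 0.1372]
ee_rot: [3.123, 0.149, -0.279]
contact_force: [1.8, 6.8, -2.3]
eef_pos: [0.6302, 0.1535, 0.1372]
ee_rot: [3.121, 0.169, -0.28]
contact_force: [1.4, 6.3, -3.3]
eef_pos: [0.6303, 0.1528, 0.1372]
ee_rot: [3.121, 0.184, -0.28]
contact_force: [1.6, 8.4, -2.9]
```

```bash
python3 -m handwheel '[0.001,0.007,0,-0.001,0,-0.005,0.001,0.007,0,-0.001,0,-0.005]'| sed -n 2,4p; python3 -m handwheel '[0,0,0,0,0,0]'| sed -n 2,4p
```

```text
eef_pos: [0.6303, 0.1528, 0.1372]
ee_rot: [3.121, 0.196, -0.28]
contact_force: [0.1, 8.8, -3.0]
eef_pos: [0.6303, 0.1528, 0.1371]
ee_rot: [3.121, 0.196, -0.28]
contact_force: [0.5, 9.2, -2.1]
```

```bash
python3 -m handwheel '[0,-0.01,0,0.001,0,0.008,0,-0.02,0,0.002,0,0.013,0,-0.02,0,0.002,0,0.013]'| sed -n 2,4p; python3 -c "
from h import *
P=manip.get_state()['eef_pos']
th=.017+(P[1]-.1563)/.125;print(th)
for p in(.18,.12,.08,.04,0):gplan(th,p)"
```

```text
eef_pos: [0.6302, 0.1542, 0.1372]
ee_rot: [3.121, 0.164, -0.28]
contact_force: [1.4, 6.1, -2.4]
0.00032006616651446274
(np.float64(0.00032006616651446274), 0.18) [0.6285 0.1543 0.1372] [-0.011, -0.002, 0.002, 0.001, -0.001, 0.022]
(np.float64(0.00032006616651446274), 0.12) [0.6269 0.1542 0.1315] [-0.015, -0.002, 0.041, -0.0, 0.037, 0.022]
(np.float64(0.00032006616651446274), 0.08) [0.626  0.1541 0.1277] [-0.016, -0.002, 0.067, -0.001, 0.063, 0.022]
(np.float64(0.00032006616651446274), 0.04) [0.6252 0.1541 0.1238] [-0.017, -0.002, 0.094, -0.001, 0.088, 0.022]
(np.float64(0.00032006616651446274), 0) [0.6246 0.1541 0.1199] [-0.016, -0.002, 0.12, -0.001, 0.114, 0.022]
```

```bash
python3 -m handwheel '[-0.002,0,0.02,0,0.018,0,-0.004,0,0.039,-0.001,0.038,0,-0.005,0,0.052,-0.001,0.05,0,-0.005,0,0.052,-0.001,0.05,0]'| sed -n 2,4p;  python3 -m handwheel '[0,0,0.008,0,0.007,0,-0.001,0,0.015,0,0.014,0,-0.001,0,0.015,0,0.014,0]'| sed -n 2,4p
```

```text
eef_pos: [0.6281, 0.1539, 0.1299]
ee_rot: [3.132, 0.164, -0.155]
contact_force: [1.5, 6.3, -3.9]
eef_pos: [0.6276, 0.1538, 0.1279]
ee_rot: [3.135, 0.164, -0.122]
contact_force: [1.3, 6.0, -1.8]
```

```bash
python3 -m handwheel '[0,0,0.008,0,0.007,0,0,0,0.013,0,0.013,0]'| sed -n 2,4p;  python3 -m handwheel '[0,0,0.007,0,0.006,0,0,0,0.01,0,0.01,0]'| sed -n 2,4p
```

```text
eef_pos: [0.6272, 0.1538, 0.1259]
ee_rot: [-3.135, -0.164, 0.091]
contact_force: [-0.3, 6.0, -1.7]
eef_pos: [0.6269, 0.1537, 0.1245]
ee_rot: [-3.135, -0.164, 0.067]
contact_force: [0.2, 6.7, 0.3]
```

```bash
python3 -m handwheel '[0,0,0.007,0,0.006,0,0,0,0.012,0,0.012,0]'| sed -n 2,4p;  python3 -m handwheel '[0,0,0.007,0,0.007,0,0,0,0.013,0,0.012,0]'| sed -n 2,4p
```

```text
eef_pos: [0.6266, 0.1537, 0.1227]
ee_rot: [-3.135, -0.164, 0.038]
contact_force: [-0.9, 6.1, 0.5]
eef_pos: [0.6262, 0.1536, 0.1207]
ee_rot: [-3.134, -0.164, 0.009]
contact_force: [-1.3, 5.9, 0.2]
```

```bash
python3 -m handwheel '[0,-0.007,0.003,0,0.003,0,0,-0.013,0.004,0,0.003,0.004,0,-0.013,0.004,0,0.003,0.004]'| sed -n 2,4p;  python3 -m handwheel '[0,-0.007,0,0,0,0.004,0,-0.007,0,0,0,0.004]'| sed -n 2,4p;  python3 -m handwheel '[0,-0.007,0,0,0,0.004,0,-0.007,0,0,0,0.004]'| sed -n 2,4p
```

```text
eef_pos: [0.626, 0.1547, 0.12]
ee_rot: [-3.136, -0.153, 0.003]
contact_force: [-3.0, 5.5, 0.9]
eef_pos: [0.6261, 0.1547, 0.1199]
ee_rot: [-3.138, -0.144, 0.004]
contact_force: [-4.4, 4.1, 3.3]
eef_pos: [0.6261, 0.1547, 0.1199]
ee_rot: [3.137, 0.134, -0.004]
contact_force: [-5.6, 0.0, 4.9]
```

The lug now carries the buffer load, so I release and retreat.

```bash
python3 -m handwheel '[0,0,0,0,0,0,0,0,0,0,0,0,0,0,0,0,0,0,0,0,0,0,0,0]' 0.3; python3 -m handwheel '[0,0,-0.1,0,0,0,0,0,-0.3,0,0,0,0,0,-0.6,0,0,0,0,0,-0.9,0,0,0,0,0,-1,0,0,0,0,0,-1,0,0,0]'; python3 -m handwheel '[0,0.3,0,0,0,0,-0.2,0.6,0,0,0,0,-0.4,0.9,0,0,0,0,-0.7,1,0,0,0,0,-0.9,1,0,0,0,0]'; python3 -m handwheel '[0,0.3,0,0,0,0,0,0.6,0,0,0,0,0,0.9,0,0,0,0,0,0.9,0,0,0,0]'; python3 - <<'E'
from h import *
t=snapshot('top');s=snapshot('scene')
a=cv2.resize(t['pixels'][165:245,260:340],(400,400),interpolation=cv2.INTER_CUBIC)
b=cv2.resize(s['pixels'][185:285,240:340],(400,400),interpolation=cv2.INTER_CUBIC)
cv2.imwrite('pics/f.png',np.hstack([a,b])[:,:,::-1])
E
```

```text
t: 20.8
eef_pos: [0.6278, 0.1552, 0.1193]
ee_rot: [3.138, 0.133, 0.0]
contact_force: [-0.3, 0.7, 0.6]
finger_gap: 0.345
grip_force: 0.0
t: 21.4
eef_pos: [0.6292, 0.1557, 0.273]
ee_rot: [-3.138, -0.133, -0.011]
contact_force: [0.6, -0.0, -0.4]
finger_gap: 0.353
grip_force: 0.0
t: 21.9
eef_pos: [0.5025, -0.0079, 0.2671]
ee_rot: [3.138, 0.128, -0.008]
contact_force: [0.3, 0.3, 1.7]
finger_gap: 0.351
grip_force: 0.0
t: 22.3
eef_pos: [0.5165, -0.1449, 0.2671]
ee_rot: [3.137, 0.124, -0.005]
contact_force: [-0.1, 1.6, -0.8]
finger_gap: 0.351
grip_force: 0.0
```

View pics/f.png

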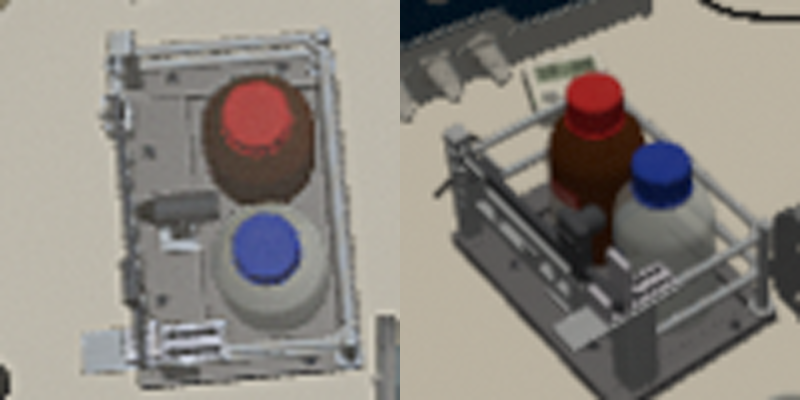

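The gate is shut along the bay edge, from (120,60) to (135,350) in the top crop. The bar sits down in the catch with the buffer compressed, and both bottles stand upright. The arm is clear and still, so I'm handing in.

```bash
python3 -m handwheel '[0,0,0,0,0,0,0,0,0,0,0,0,0,0,0,0,0,0]'; python3 -c "
from rig import manip
print(manip.hand_in())"
```

```text
t: 22.7
eef_pos: [0.5169, -0.1386, 0.2695]
ee_rot: [-3.138, -0.136, 0.001]
contact_force: [0.3, 0.3, 0.7]
finger_gap: 0.353
grip_force: 0.0
the job is handed in; nothing more can be done
None
```

The white bottle stands upright in the empty place beside the amber one, the gate is held shut by the drop bar in its catch, and the job was handed in at about 23 s of the 72 s allowed; no verdict came back.

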